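# Push the milling blocks home in the magazine and shut its gate

## Robot

A 6-joint arm with a two-finger parallel gripper is mounted at the origin on a cart in front of the work surface, level with it; the furniture and walls round the work are solid. World frame = base frame: x ahead of the robot, y to its left, z up, the work surface at z = 0. Lengths are in m, angles in rad, forces in N, time in s.
With the tool pointing down it reaches from about 0.425 to 0.95 m from the base axis. Payload 3.5 kg.
Tool frame: the origin (TCP) lies at the very end of the fingers, on their centre line; the grasp point (between the pads) lies 19 mm behind it (ctrl.grip_point_offset is the distance from the TCP to the grasp point, in m); z points along the fingers, y is the line along which they close (so a half turn about z gives the same grasp; the last joint's range is limited). The gripper opens to 85 mm and grips with 20 to 120 N. Pads are 22 mm wide; open, the fingers measure 114 mm over their backs; the gripper's body (76 mm by 85 mm) begins 54 mm behind the grasp point. The pads swing forward as they close: fully open they stand 13 mm farther back than shut.
Start: joints at [-1.492, 0.286, 1.577, -0, 1.279, -0.15], TCP at [0.153, -0.657, 0.231] pointing down, gripper open.
Joint ranges: [-2.77, 2.77], [-0.9, 2.22], [0.21, 2.48], [-1.53, 4.67], [0.24, 2.81], [-2.84, 2.84]. Speed limits (rad/s): [2.79, 2.79, 3.14, 3.14, 3.14, 3.14].

## Interface

Orientations are given as a unit quaternion [x, y, z, w].
In Python, from plant import ctrl gives the robot as it stands. The module is installed in compiled form; this text tells all that it offers.
- The arm moves only by the shell command python3 -m pendant 'ROWS' [OPENING] [FORCE]. ROWS is JSON, a list of rows, each an object of numbers: "dx", "dy", "dz": the shift along the tool's x, y, z in cm; "twist": the turn about the tool's z in degrees. A call has 1 to 10 rows; each row is the pose to reach, as a shift and turn from the pose commanded when the call began, along the tool's axes at that moment; what a row does not reach only later rows make up. A row lasts 1/8 s, in which the tool goes at most 62.5 mm and 10.7 degrees, less where a joint would pass 70% of its speed; a pose out of reach is approached as far as the arm can. A call with a gripper value outside its range is refused whole. OPENING is the opening in per cent of the stroke, from 0 (shut) to 100 (fully open), set as the call begins (- or left out, the last holds). The fingers move at their own pace and stop on an object; FORCE is the grip in N (left out, the last holds). Time passes only in rows, so rows that repeat a pose let the fingers close. It gives the time, the measured TCP pose, the force, the opening and the grip force at its end, in the units of the state.
- ctrl.get_state(): the state, without advancing time (a new reading comes with each control period).
- ctrl.read_camera(name): name is "scene" or "top"; returns a dict with "img" (420x560x3 uint8, red, green, blue), "depth" (420x560 float32, m along the optical axis (not along the pixel's ray), 0 where there is no reading), "camera_matrix" (3x3 intrinsics, pixels), "xyz" and "rotation" of the camera in the world. Camera axes: x right, y up, looking along -z (the intrinsics and any distortion apply to the point x, -y, -z); pixel columns grow to the right and rows downward; lengths in m; the calibration is good to about 2 mm. A picture is of the moment at which its call begins.
- ctrl.sign_off(): hands the job in; it is judged then, once.
The state is a dict: "time": time; "qpos": joint angles; "dq": joint speeds; "joint_efforts": joint torques, N m; "eef_pos": TCP position; "tcp_rot": TCP orientation; "contact_force": force on the tool from outside, world axes, zero at the start; "wrist_torque": the same for the moment, N m; "opening": opening from 0.0 (shut) to 1.0 (fully open); "finger_force": force on a finger pad.
Only numpy, scipy, OpenCV 4.12 (cv2) and the standard library are available. Lean on these libraries where they do the work, as an engineer would, in place of code of your own. Each camera call takes 0.05 s, during which the arm holds its last target. There are 200 camera calls.

## Task

Get the block magazine ready for the milling machine: with a fingertip, push the row of five violet ceramic blocks from behind along the rail, all together as one row, until it is fully home against the blue end stop, then swing the gate with the red knob fully shut behind the last block. Only push: no block may be lifted off the rail or tipped, and the spare block and the other things on the bench stay where they are.

Things in the scene. Friction and masses are not known exactly. Their poses are not given: they have to be found in the camera images.
- magazine: fixed grey aluminium rail, 250 mm long. Origin: on the bench under its middle; x along the rail to the blue end stop, y to the left of that, z up; x points to the robot's left, up to 0.3 rad either way. Open loading end at x = -125 mm, stop at +105. Blocks stand on ledges 22 mm up, astride a 10 mm slot; guide walls 25 mm apart inside, 35 outside, tops 30 mm above the bench.
- stop_face (a point): foot of the end stop's face, at ledge height: 105, 0, 22 mm in the magazine's frame. The leading block's front face comes to rest here. The stop is rigid, 40 mm wide, its top 59 mm above the bench, with a docking head behind it.
- gate (a joint): angle of the retaining gate (rad), a dark steel bar on an upright pin beside the left wall. 0: shut, straight across the rail (hard limit), 3 mm behind a row that is home; 1.57: parallel to the rail outside it, pointing to the loading end; limit 2.2. Starts at 1.6 to 2.1. Stiff, stays where left: about 0.5 N at the knob. Closing swings the knob over the rail, then towards the stop.
- gate_hinge (a point): the gate's upright turning axis, 9, 34, 33 mm in the magazine's frame (at the underside of the bar). The bar is 66 mm long from this axis to the knob's axis, 6 mm thick, from 33 to 44 mm above the bench, so it clears the walls but not blocks in its way.
- gate_knob (a point): red knob at the gate's free end, 10 to 13 mm thick, standing from 31 to 66 mm above the bench; the point is on its axis, 49 mm up. Shut, it is at 9, -32 mm in the magazine's frame, beyond the right wall; open, it is outside the left wall. Bar or knob can be pushed from the side away from the stop.
- block_a: violet ceramic milling block, 18 mm along the rail x 22 x 43 mm tall, about 45 g. Origin: centre of its underside on the ledges; x along the rail to the stop, z up; a 6 mm stub hangs into the slot. The leading one, nearest the stop. At the start its front face is 55 to 110 mm short of the stop; neighbours stand under 1 mm apart.
- block_b: violet ceramic milling block, 18 mm along the rail x 22 x 43 mm tall, about 45 g. Origin: centre of its underside on the ledges; x along the rail to the stop, z up; a 6 mm stub hangs into the slot. Second of the row.
- block_c: violet ceramic milling block, 18 mm along the rail x 22 x 43 mm tall, about 45 g. Origin: centre of its underside on the ledges; x along the rail to the stop, z up; a 6 mm stub hangs into the slot. Third of the row.
- block_d: violet ceramic milling block, 18 mm along the rail x 22 x 43 mm tall, about 45 g. Origin: centre of its underside on the ledges; x along the rail to the stop, z up; a 6 mm stub hangs into the slot. Fourth of the row.
- block_e: violet ceramic milling block, 18 mm along the rail x 22 x 43 mm tall, about 45 g. Origin: centre of its underside on the ledges; x along the rail to the stop, z up; a 6 mm stub hangs into the slot. The last one, nearest the loading end: its rear face is the one to push.
- spare_block: the same kind of block lying on its side on the bench near the loading end, about 18 mm high, 54 mm long; not part of the row, leave it. Origin: on the bench under its middle.
- study_model: light blue dental arch model, 84x75x39 mm, bystander. Origin: centre of its underside.
- bur_block: wooden block with burs standing in it, 34x85x41 mm, bystander. Origin: centre of its underside.
- marker_pen: white pen with red cap, 124 mm long, 15 mm thick, bystander. Origin: centre of its underside.
- caliper: metal caliper lying flat, 75x190x9 mm, bystander. Origin: centre of its underside.
- pin_jar: clear jar with blue lid, 57 mm wide, 60 mm tall, bystander. Origin: centre of its underside.
- steel_tin: low round steel tin, 70 mm wide, 22 mm high, bystander. Origin: centre of its underside.
There are look-alikes about, which are no part of the job. Leave any yellow look-alike of the block_e alone.

How it is judged:
On the way, in this order (a step that is already met when the one before it is completed fails the run):
1. the row of five is home against the stop while the gate is still open (x of block_a in the frame of magazine above 0.093 m and z of block_a in the frame of magazine between 0.019 and 0.025 m and angle between each of block_a, block_b, block_c, block_d, block_e's own z axis and vertical below 0.1 rad and x of block_b in the frame of magazine above 0.075 m and z of block_b in the frame of magazine between 0.019 and 0.025 m and x of block_c in the frame of magazine above 0.057 m and z of block_c in the frame of magazine between 0.019 and 0.025 m and x of block_d in the frame of magazine above 0.039 m and z of block_d in the frame of magazine between 0.019 and 0.025 m and x of block_e in the frame of magazine above 0.021 m and z of block_e in the frame of magazine between 0.019 and 0.025 m and value of joint gate above 1 rad), for 0.2 s.
2. the gate is shut behind the row (value of joint gate below 0.07 rad), for 0.2 s.
At the end, for the whole second after the job is handed in: All five blocks stand upright on the rail ledges, each within 3 mm of its place in a tight row against the stop, at rest, and the gate is within 0.07 rad of shut (x of block_a in the frame of magazine above 0.093 m and z of block_a in the frame of magazine between 0.019 and 0.025 m and angle between each of block_a, block_b, block_c, block_d, block_e's own z axis and vertical below 0.1 rad and x of block_b in the frame of magazine above 0.075 m and z of block_b in the frame of magazine between 0.019 and 0.025 m and x of block_c in the frame of magazine above 0.057 m and z of block_c in the frame of magazine between 0.019 and 0.025 m and x of block_d in the frame of magazine above 0.039 m and z of block_d in the frame of magazine between 0.019 and 0.025 m and x of block_e in the frame of magazine above 0.021 m and z of block_e in the frame of magazine between 0.019 and 0.025 m and value of joint gate below 0.07 rad and linear speed of each of block_a, block_b, block_c, block_d, block_e below 0.01 m/s); the robot touches nothing.
It fails at once if a block of the row was lifted off the rail or tipped (z of any of block_a, block_b, block_c, block_d, block_e in the frame of magazine above 0.03 m or angle between any of block_a, block_b, block_c, block_d, block_e's own z axis and vertical above 0.35 rad).
It fails at once if the row was pulled apart: a gap of more than 15 mm opened between neighbours (distance between block_a and block_b above 0.033 m or distance between block_b and block_c above 0.033 m or distance between block_c and block_d above 0.033 m or distance between block_d and block_e above 0.033 m).
It fails at once if something standing round the magazine was moved by more than 15 mm (distance of any of study_model, bur_block, marker_pen, caliper, pin_jar, steel_tin, spare_block from where it was at the start of the episode above 0.015 m).
It also fails if it takes over 48 s, if anything falls off the work surface, if the arm or the gripper's body presses on something with over 40 N, if the wrist force passes 120 N, or if a joint passes its speed limit or range.

## Working session

There is one attempt and no reset: what is moved stays moved. The work goes in short steps, Python scripts to look and compute and a shell command to move; the robot and the scene stay as the last step left them, time stands still between calls to the robot, and variables do not carry over. Pictures are saved under pics/ and viewed, at most 10 in all, crops included, and the job is handed in when it is done.

```bash
mkdir -p pics
cat > h.py <<'E'
import numpy as np, cv2
from plant import ctrl
def pts(c):
    K=np.array(c["camera_matrix"]);d=c["depth"];v,u=np.indices(d.shape)
    p=np.stack([(u-K[0,2])/K[0,0]*d,-(v-K[1,2])/K[1,1]*d,-d],-1)
    return p@np.array(c["rotation"]).T+np.array(c["xyz"])
E
python3 - <<'E'
from h import *
for n in("scene","top"):
    c=ctrl.read_camera(n);np.savez(n,**{k:np.array(c[k]) for k in c});cv2.imwrite(f"pics/{n}0.png",c["img"][...,::-1])
    print(n,c["xyz"],c["rotation"],c["camera_matrix"],[k for k in c])
print(ctrl.get_state())
E
```

```text
scene [ 0.20754807 -0.67717011  0.77711916] [ 0.3853014  -0.08949969 -0.21976355  0.8917604 ] [[424.01504462   0.         277.38949055]
 [  0.         424.01504462 212.89004225]
 [  0.           0.           1.        ]] ['img', 'depth', 'camera_matrix', 'xyz', 'rotation']
top [0.38642871 0.00763172 1.30246663] [-0.05397877  0.0411112   0.71391567 -0.69693656] [[472.84090416   0.         281.7682984 ]
 [  0.         472.84090416 216.12907006]
 [  0.           0.           1.        ]] ['img', 'depth', 'camera_matrix', 'xyz', 'rotation']
{'time': 0.1, 'qpos': array([-1.49195194e+00,  2.87115323e-01,  1.57803630e+00,  2.74364122e-05,
        1.27858511e+00, -1.49970416e-01]), 'dq': array([-0.00065419, -0.002175  , -0.00342206,  0.00106673,  0.00038723,
       -0.00030881]), 'joint_efforts': array([ 1.33353122e-03, -4.07297230e+01, -2.93698686e+01, -1.10156141e-04,
        3.42768370e-03,  6.73292488e-08]), 'eef_pos': array([ 0.15311341, -0.65679792,  0.23005691]), 'tcp_rot': array([ 9.93462490e-01,  1.14153980e-01,  5.12410208e-05, -1.07089384e-03]), 'contact_force': array([-0.06936757, -0.35842596,  0.47509919]), 'wrist_torque': array([ 0.0015385 , -0.02587489, -0.00802306]), 'finger_force': 0.0, 'opening': 0.9995001347143103}
```

View pics/top0.png

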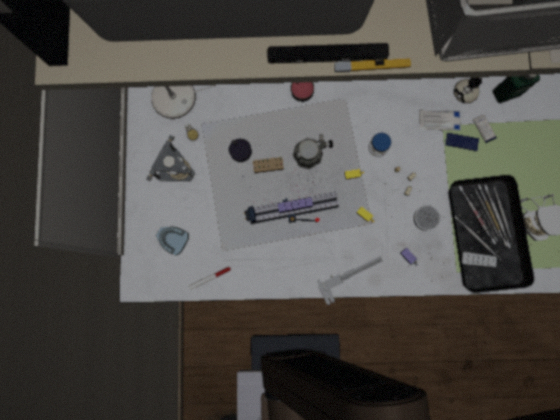

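View pics/scene0.png

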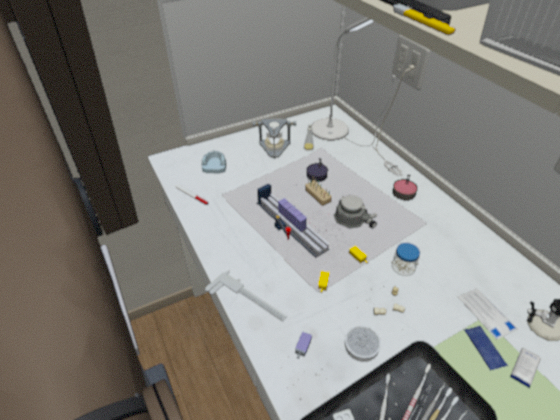

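The top view shows the rail running from the stop (250,213) to the loading end (338,200), with the violet row at about (280–312,204). The red knob is at (318,220), on the robot's side. The scene view shows the same layout: stop (264,190), row (293,214), knob (288,232).

```bash
cat > h.py <<'E'
import numpy as np, cv2
from scipy.spatial.transform import Rotation as Ro
from plant import ctrl
def pts(c):
    K=np.array(c["camera_matrix"]);d=c["depth"];v,u=np.indices(d.shape)
    p=np.stack([(u-K[0,2])/K[0,0]*d,-(v-K[1,2])/K[1,1]*d,-d],-1)
    return Ro.from_quat(c["rotation"]).apply(p.reshape(-1,3)).reshape(p.shape)+np.array(c["xyz"])
def cast(c,uv,z):
    K=c["camera_matrix"];uv=np.atleast_2d(uv).astype(float)
    r=np.c_[(uv[:,0]-K[0,2])/K[0,0],-(uv[:,1]-K[1,2])/K[1,1],-np.ones(len(uv))]
    r=Ro.from_quat(c["rotation"]).apply(r);o=np.array(c["xyz"])
    return o+r*((z-o[2])/r[:,2])[:,None]
def hsv(c): return cv2.cvtColor(c["img"],cv2.COLOR_RGB2HSV)
E
python3 - <<'E'
from h import *
np.set_printoptions(precision=4,suppress=True)
for n,roi in(("scene",(225,165,350,270)),("top",(235,180,350,235))):
    c=dict(np.load(n+".npz"));H=hsv(c);P=pts(c);x0,y0,x1,y1=roi
    R=np.zeros(H.shape[:2],bool);R[y0:y1,x0:x1]=1
    h,s,v=[H[...,i].astype(int) for i in range(3)]
    vio=R&(h>115)&(h<145)&(s>60)&(v>60)
    red=R&((h<8)|(h>172))&(s>120)
    rail=R&(P[...,2]>.02)&(P[...,2]<.036)
    print(n,"bench z",np.median(P[y0:y1,x0:x1,2][P[y0:y1,x0:x1,2]<.012]))
    for k,m in(("vio",vio),("red",red),("rail",rail)):
        uv=np.argwhere(m)[:,::-1];q=P[m]
        print(k,len(uv),uv.min(0),uv.max(0),"zpct",np.percentile(q[:,2],[5,50,95]))
        if k=="vio":
            t=q[(q[:,2]>.055)&(q[:,2]<.075)];r=cv2.minAreaRect(t[:,:2].astype(np.float32));print(" top rect",cv2.boxPoints(r),r[1],np.median(t[:,2]))
        elif k=="red": print(" cast z.06",cast(c,uv.mean(0),.055), "depth",np.median(q,0))
        else:
            r=cv2.minAreaRect(q[:,:2].astype(np.float32));print(cv2.boxPoints(r),r[1])
    cv2.imwrite(f"pics/{n}c.png",cv2.resize(c["img"][y0:y1,x0:x1,::-1],None,fx=6,fy=6,interpolation=2))
E
```

```text
scene bench z 0.0009630146867909417
vio 471 [279 165] [325 230] zpct [0.0188 0.0522 0.0665]
 top rect [[ 0.569   0.0294]
 [ 0.5835 -0.0572]
 [ 0.6026 -0.0541]
 [ 0.5881  0.0325]] (0.01934089884161949, 0.08780582249164581) 0.06436011390449303
red 40 [285 227] [290 237] zpct [0.0444 0.0621 0.0673]
 cast z.06 [[ 0.5466 -0.0623  0.055 ]] depth [ 0.5443 -0.0674  0.0621]
rail 1258 [257 165] [349 252] zpct [0.0208 0.0248 0.0338]
[[ 0.5388 -0.1275]
 [ 0.7735 -0.1369]
 [ 0.7856  0.1693]
 [ 0.551   0.1786]] (0.3063739538192749, 0.23479504883289337)
top bench z 0.001104491292229337
vio 260 [278 199] [311 211] zpct [0.0594 0.0647 0.0687]
 top rect [[ 0.5666  0.0368]
 [ 0.5799 -0.0519]
 [ 0.6016 -0.0487]
 [ 0.5884  0.04  ]] (0.021962681785225868, 0.08970438688993454) 0.06480967966643492
red 11 [315 218] [318 221] zpct [0.0648 0.0671 0.0707]
 cast z.06 [[ 0.5441 -0.0639  0.055 ]] depth [ 0.5416 -0.0641  0.0671]
rail 586 [243 192] [338 222] zpct [0.0205 0.0266 0.0332]
[[ 0.5183  0.1283]
 [ 0.5483 -0.1304]
 [ 0.622  -0.1218]
 [ 0.592   0.1368]] (0.07419911026954651, 0.26039919257164)
```

View pics/scenec.png

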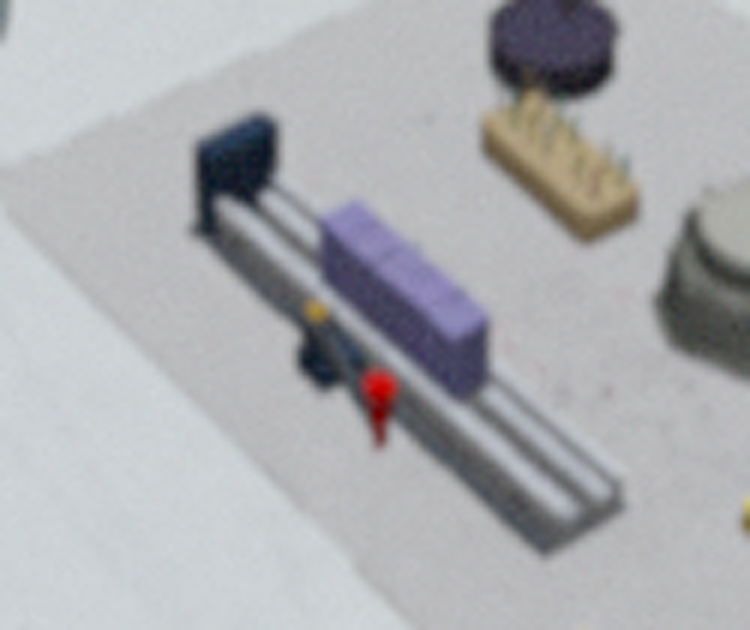

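View pics/topc.png

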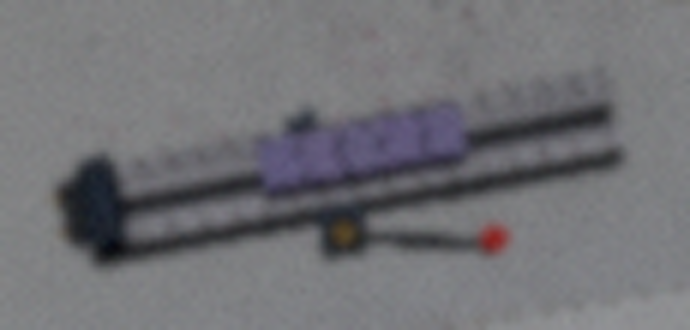

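The frames agree: block tops come out at z≈0.065 as expected, the row is about 89 mm long, and the yaw is about 0.155 rad. The rear end of the row is near (0.591,−0.053) and the knob near (0.545,−0.064). I'll move above the spot behind the row with the gripper shut.

```bash
python3 -m pendant '[{"dx":4.5,"dy":-3.6},{"dx":9,"dy":-7.3,"twist":4},{"dx":13.5,"dy":-11,"twist":4},{"dx":18,"dy":-14.6,"twist":4},{"dx":22.5,"dy":-18.3,"twist":4},{"dx":27,"dy":-22,"twist":4},{"dx":31.5,"dy":-25.6,"twist":4},{"dx":36,"dy":-29.3,"twist":4},{"dx":40,"dy":-32.6,"twist":4},{"dx":40,"dy":-32.6,"twist":4}]' 0 20
python3 - <<'E'
from h import *
s=ctrl.get_state();p=s["eef_pos"];R=Ro.from_quat(s["tcp_rot"])
print(R.as_matrix().round(3),(R.inv().apply(np.array([.596,-.085,.12])-p)*100).round(2))
E
```

```text
[[ 0.974  0.227 -0.   ]
 [ 0.227 -0.974  0.002]
 [ 0.    -0.002 -1.   ]] [ 56.1  -45.62  11.12]$[0]: bad value
```

```bash
python3 -m pendant '[{"dx":4.5,"dy":-3.6,"dz":0,"twist":4},{"dx":9,"dy":-7.3,"dz":0,"twist":4},{"dx":13.5,"dy":-11,"dz":0,"twist":4},{"dx":18,"dy":-14.6,"dz":0,"twist":4},{"dx":22.5,"dy":-18.3,"dz":0,"twist":4},{"dx":27,"dy":-22,"dz":0,"twist":4},{"dx":31.5,"dy":-25.6,"dz":0,"twist":4},{"dx":36,"dy":-29.3,"dz":0,"twist":4},{"dx":40,"dy":-32.6,"dz":0,"twist":4},{"dx":40,"dy":-32.6,"dz":0,"twist":4}]' 0 20
python3 - <<'E'
from h import *
s=ctrl.get_state();p=s["eef_pos"];R=Ro.from_quat(s["tcp_rot"])
print(R.as_matrix().round(3),(R.inv().apply(np.array([.596,-.085,.12])-p)*100).round(2))
E
```

```text
time: 1.35
eef_pos: [0.4699, -0.2463, 0.2309]
tcp_rot: [0.997, 0.082, -0.0, -0.001]
contact_force: [-0.2, 0.6, -0.5]
opening: -0.001
finger_force: 0.0
[[ 0.987  0.164 -0.   ]
 [ 0.164 -0.987  0.001]
 [-0.    -0.001 -1.   ]] [ 15.08 -13.84  11.09]
```

```bash
python3 -m pendant '[{"dx":4,"dy":-3.7,"dz":0,"twist":0},{"dx":8,"dy":-7.4,"dz":2,"twist":0},{"dx":12,"dy":-11,"dz":5,"twist":0},{"dx":15,"dy":-13.8,"dz":9,"twist":0},{"dx":15,"dy":-13.8,"dz":12,"twist":0},{"dx":15,"dy":-13.8,"dz":12,"twist":0}]'
python3 - <<'E'
from h import *
for n,roi in(("scene",(225,150,350,270)),("top",(235,170,360,235))):
    c=ctrl.read_camera(n);x0,y0,x1,y1=roi
    if n=="scene":cv2.imwrite(f"pics/{n}2.png",cv2.resize(c["img"][y0:y1,x0:x1,::-1],None,fx=5,fy=5,interpolation=2))
s=ctrl.get_state();print(s["eef_pos"],Ro.from_quat(s["tcp_rot"]).as_matrix().round(3))
E
```

```text
time: 2.1
eef_pos: [0.5924, -0.089, 0.1076]
tcp_rot: [0.997, 0.079, -0.004, -0.001]
contact_force: [-1.2, -0.3, 0.2]
opening: 0.004
finger_force: 0.0
[ 0.59503962 -0.09032807  0.11186689] [[ 0.988  0.157  0.   ]
 [ 0.157 -0.988 -0.   ]
 [ 0.     0.    -1.   ]]
```

View pics/scene2.png

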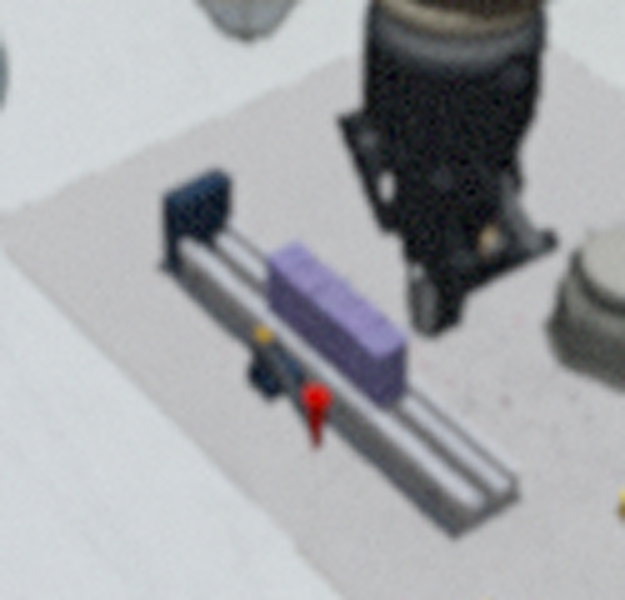

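The gripper is above and behind the row, with the fingertip at scene pixel (311,215) and the row undisturbed. I'll lower it and start the push.

```bash
python3 -m pendant '[{"dx":0,"dy":0,"dz":3,"twist":0},{"dx":0,"dy":0,"dz":6,"twist":0},{"dx":0,"dy":0,"dz":7.5,"twist":0},{"dx":0,"dy":0,"dz":7.5,"twist":0}]'
python3 - <<'E'
from h import *
c=ctrl.read_camera("scene");x0,y0,x1,y1=225,150,350,270
cv2.imwrite(f"pics/scene3.png",cv2.resize(c["img"][y0:y1,x0:x1,::-1],None,fx=5,fy=5,interpolation=2))
s=ctrl.get_state();print(s["eef_pos"],s["contact_force"],Ro.from_quat(s["tcp_rot"]).as_matrix().round(3))
E
```

```text
time: 2.7
eef_pos: [0.5949, -0.0898, 0.0366]
tcp_rot: [0.997, 0.079, -0.0, -0.0]
contact_force: [-0.5, -0.3, 0.7]
opening: -0.0
finger_force: 0.0
[ 0.59568826 -0.08984106  0.03748689] [ 0.58231591 -0.35785151  0.62217935] [[ 0.987  0.158  0.001]
 [ 0.158 -0.987 -0.001]
 [ 0.001  0.001 -1.   ]]
```

View pics/scene3.png

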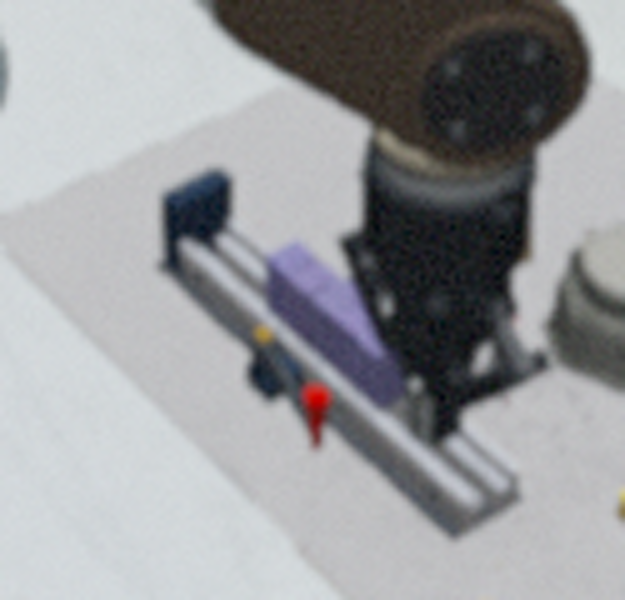

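The fingertip is centred on the rail behind the last block, so I'll push.

```bash
python3 -m pendant '[{"dx":0,"dy":-0.6,"dz":0.2,"twist":0},{"dx":0,"dy":-1.2,"dz":0.2,"twist":0},{"dx":0,"dy":-1.8,"dz":0.2,"twist":0},{"dx":0,"dy":-2.4,"dz":0.2,"twist":0},{"dx":0,"dy":-3.0,"dz":0.2,"twist":0},{"dx":0,"dy":-3.6,"dz":0.2,"twist":0},{"dx":0,"dy":-4.2,"dz":0.2,"twist":0},{"dx":0,"dy":-4.8,"dz":0.2,"twist":0},{"dx":0,"dy":-5.4,"dz":0.2,"twist":0},{"dx":0,"dy":-5.4,"dz":0.2,"twist":0}]'
python3 - <<'E'
from h import *
c=ctrl.read_camera("scene");x0,y0,x1,y1=225,150,350,270
cv2.imwrite(f"pics/scene4.png",cv2.resize(c["img"][y0:y1,x0:x1,::-1],None,fx=5,fy=5,interpolation=2))
t=dict(np.load("top.npz"));s=ctrl.get_state();print(s["eef_pos"],s["contact_force"])
# stop: dark blue mask in both first pictures
for n,roi in(("scene",(250,180,275,210)),("top",(243,203,262,226))):
    c=dict(np.load(n+".npz"));P=pts(c);x0,y0,x1,y1=roi;q=P[y0:y1,x0:x1].reshape(-1,3);v=c["img"][y0:y1,x0:x1].max(-1).ravel()
    q=q[(v<75)&(q[:,2]>.04)&(q[:,2]<.066)];R=np.array([-.158,.987]);print(n,len(q),q.mean(0),np.percentile(q[:,:2]@R,[3,50,97]))
print("tcp along", s["eef_pos"][:2]@R)
E
```

```text
time: 4.0
eef_pos: [0.5862, -0.0351, 0.0341]
tcp_rot: [0.997, 0.08, -0.0, -0.0]
contact_force: [0.7, -0.4, 1.0]
opening: 0.001
finger_force: 0.2
[ 0.58610535 -0.03520387  0.0340388 ] [ 0.39801476 -1.24947636  0.21790772]
scene 63 [0.56420688 0.10130498 0.04868132] [0.00702151 0.01030306 0.01625368]
top 112 [0.56294839 0.11166291 0.05476957] [0.01177681 0.0204708  0.03545109]
tcp along -0.12735086512937477
```

View pics/scene4.png

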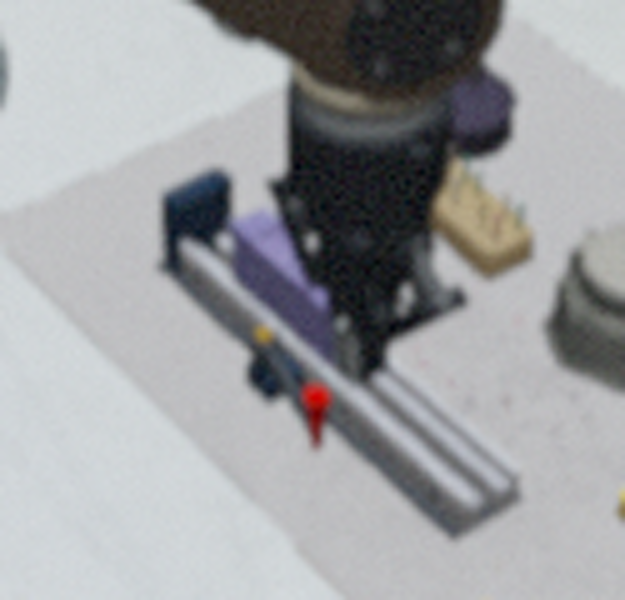

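The row is sliding tight and upright, with about 30 mm left to the stop.

```bash
python3 -m pendant '[{"dx":0,"dy":-0.6,"dz":0,"twist":0},{"dx":0,"dy":-1.2,"dz":0,"twist":0},{"dx":0,"dy":-1.8,"dz":0,"twist":0},{"dx":0,"dy":-2.2,"dz":0,"twist":0},{"dx":0,"dy":-2.5,"dz":0,"twist":0},{"dx":0,"dy":-2.5,"dz":0,"twist":0}]'
python3 -m pendant '[{"dx":0,"dy":-0.2,"dz":0,"twist":0},{"dx":0,"dy":-0.4,"dz":0,"twist":0},{"dx":0,"dy":-0.4,"dz":0,"twist":0}]'
```

```text
time: 4.8
eef_pos: [0.5823, -0.0107, 0.0342]
tcp_rot: [0.997, 0.08, -0.0, -0.0]
contact_force: [0.1, -0.6, 0.6]
opening: -0.001
finger_force: 0.1
time: 5.18
eef_pos: [0.5819, -0.0071, 0.0343]
tcp_rot: [0.997, 0.079, 0.0, -0.0]
contact_force: [0.8, -0.3, -0.7]
opening: 0.002
finger_force: 0.3
```

```bash
python3 -m pendant '[{"dx":0,"dy":-0.2,"dz":0,"twist":0},{"dx":0,"dy":-0.3,"dz":0,"twist":0},{"dx":0,"dy":-0.3,"dz":0,"twist":0}]'
```

```text
time: 5.55
eef_pos: [0.5814, -0.0041, 0.0343]
tcp_rot: [0.997, 0.079, 0.0, -0.0]
contact_force: [0.4, -0.9, 0.3]
opening: 0.001
finger_force: 0.5
```

```bash
for i in 1; do python3 -m pendant '[{"dx":0,"dy":-0.15,"dz":0,"twist":0},{"dx":0,"dy":-0.3,"dz":0,"twist":0},{"dx":0,"dy":-0.3,"dz":0,"twist":0}]'; done
```

```text
time: 5.92
eef_pos: [0.5811, -0.0016, 0.0344]
tcp_rot: [0.997, 0.08, 0.0, 0.0]
contact_force: [0.3, -3.1, -0.6]
opening: 0.003
finger_force: 1.7
```

```bash
python3 -m pendant '[{"dx":0,"dy":-0.1,"dz":0,"twist":0},{"dx":0,"dy":-0.2,"dz":0,"twist":0},{"dx":0,"dy":-0.2,"dz":0,"twist":0}]'
```

```text
time: 6.3
eef_pos: [0.5813, -0.0015, 0.0346]
tcp_rot: [0.997, 0.08, 0.001, 0.002]
contact_force: [0.4, -9.4, -1.1]
opening: -0.001
finger_force: 4.6
```

The row is home: the force rose to 9.4 N and the fingertip stopped. I'll back off and lift, then check the row before going around the gate.

```bash
python3 -m pendant '[{"dx":0,"dy":0.6,"dz":0,"twist":0},{"dx":0,"dy":1.8,"dz":0,"twist":0},{"dx":0,"dy":3,"dz":-2,"twist":0},{"dx":0,"dy":3,"dz":-6,"twist":0},{"dx":-3,"dy":3,"dz":-6.5,"twist":0},{"dx":-7,"dy":3,"dz":-6.5,"twist":0},{"dx":-7,"dy":3,"dz":-6.5,"twist":0}]'
cat > m.py <<'E'
from h import *
s=ctrl.get_state();p=s["eef_pos"];print("t",s["time"],"mag x,y,z mm",(p[:2]@[-.158,.987]+.0943)*1e3,(p[:2]@[-.987,-.158]+.5745)*1e3,p[2]*1e3,s["contact_force"].round(1))
E
python3 m.py
python3 - <<'E'
from h import *
c=ctrl.read_camera("scene");x0,y0,x1,y1=225,150,350,270
cv2.imwrite(f"pics/scene5.png",cv2.resize(c["img"][y0:y1,x0:x1,::-1],None,fx=5,fy=5,interpolation=2))
E
```

```text
time: 7.18
eef_pos: [0.5143, -0.0402, 0.1]
tcp_rot: [0.997, 0.079, -0.0, -0.0]
contact_force: [1.1, -0.8, 0.3]
opening: 0.002
finger_force: 0.0
t 7.175 mag x,y,z mm -26.628811671221968 73.22756342997016 99.95008128591182 [ 1.1 -0.8  0.3]
```

View pics/scene5.png

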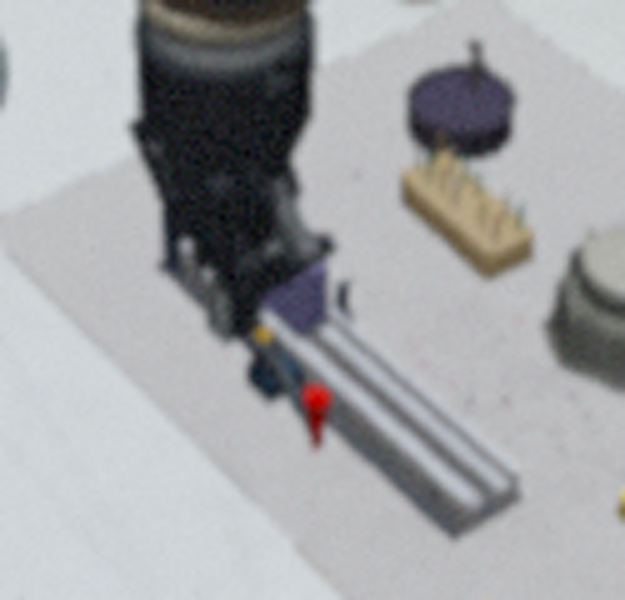

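The rear of the row is visible at (300,290), upright, and the gate is untouched with the knob at (317,400). I'll lower outside the gate bar and swing it in an arc.

```bash
python3 -m pendant '[{"dx":0,"dy":0,"dz":3,"twist":0},{"dx":0,"dy":0,"dz":5.5,"twist":0},{"dx":0,"dy":0,"dz":6.3,"twist":0},{"dx":0,"dy":0,"dz":6.3,"twist":0}]'; python3 m.py
python3 -m pendant '[{"dx":0.8,"dy":0,"dz":0,"twist":0},{"dx":1.6,"dy":0.1,"dz":0,"twist":0},{"dx":2.3,"dy":0.4,"dz":0,"twist":0},{"dx":3.0,"dy":0.7,"dz":0,"twist":0},{"dx":3.7,"dy":0.8,"dz":0,"twist":0},{"dx":4.4,"dy":0.9,"dz":0,"twist":0},{"dx":4.4,"dy":0.9,"dz":0,"twist":0}]'; python3 m.py
```

```text
time: 7.72
eef_pos: [0.5171, -0.0401, 0.0366]
tcp_rot: [0.997, 0.079, 0.0, -0.0]
contact_force: [0.5, 0.1, -0.3]
opening: -0.003
finger_force: 0.0
t 7.725 mag x,y,z mm -27.02204652143539 70.50355641788342 36.61816075708468 [ 0.5  0.1 -0.3]
time: 8.6
eef_pos: [0.5619, -0.0421, 0.0364]
tcp_rot: [0.997, 0.079, 0.001, 0.0]
contact_force: [0.1, 0.9, 0.2]
opening: -0.001
finger_force: 0.0
t 8.6 mag x,y,z mm -35.99790759625085 26.544609135561338 36.417306472117566 [0.1 0.9 0.2]
```

```bash
python3 -m pendant '[{"dx":0.9,"dy":-0.3,"dz":0,"twist":0},{"dx":1.5,"dy":-0.7,"dz":0,"twist":0},{"dx":2.1,"dy":-1.0,"dz":0,"twist":0},{"dx":2.5,"dy":-1.4,"dz":0,"twist":0},{"dx":2.8,"dy":-1.8,"dz":0,"twist":0},{"dx":3.1,"dy":-2.2,"dz":0,"twist":0},{"dx":3.3,"dy":-2.5,"dz":0,"twist":0},{"dx":3.3,"dy":-2.5,"dz":0,"twist":0}]'; python3 m.py
python3 - <<'E'
from h import *
c=ctrl.read_camera("scene");x0,y0,x1,y1=225,150,350,270
cv2.imwrite(f"pics/scene6.png",cv2.resize(c["img"][y0:y1,x0:x1,::-1],None,fx=5,fy=5,interpolation=2))
E
```

```text
time: 9.6
eef_pos: [0.59, -0.0117, 0.0364]
tcp_rot: [0.997, 0.079, 0.0, -0.0]
contact_force: [0.2, -0.1, 0.1]
opening: -0.003
finger_force: 0.0
t 9.6 mag x,y,z mm -10.44039960726019 -5.9527276623414505 36.40149126127315 [ 0.2 -0.1  0.1]
```

View pics/scene6.png

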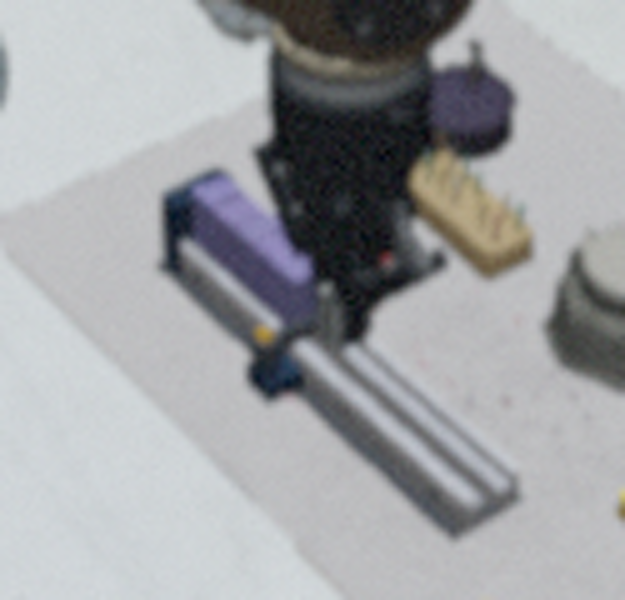

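The row sits against the stop and the bar lies across the rail, nearly shut. I'll push it the last few millimetres to its limit.

```bash
python3 -m pendant '[{"dx":0.2,"dy":-0.2,"dz":0,"twist":0},{"dx":0.4,"dy":-0.3,"dz":0,"twist":0},{"dx":0.4,"dy":-0.3,"dz":0,"twist":0}]'; python3 m.py
```

```text
time: 10.02
eef_pos: [0.5935, -0.0084, 0.0364]
tcp_rot: [0.997, 0.079, 0.0, -0.0]
contact_force: [0.3, -0.8, 0.3]
opening: -0.001
finger_force: 0.2
t 10.025 mag x,y,z mm -7.727975804866782 -9.924935934155886 36.38878091750469 [ 0.3 -0.8  0.3]
```

```bash
python3 -m pendant '[{"dx":0,"dy":-0.1,"dz":0,"twist":0},{"dx":0,"dy":-0.2,"dz":0,"twist":0},{"dx":0,"dy":-0.2,"dz":0,"twist":0}]'; python3 m.py
```

```text
time: 10.4
eef_pos: [0.5932, -0.0067, 0.0365]
tcp_rot: [0.997, 0.079, 0.0, 0.0]
contact_force: [-0.1, -2.4, -1.1]
opening: 0.004
finger_force: 0.9
t 10.4 mag x,y,z mm -6.039890478866675 -9.960006416906865 36.48803183269861 [-0.1 -2.4 -1.1]
```

```bash
python3 -m pendant '[{"dx":0,"dy":-0.1,"dz":0,"twist":0},{"dx":0,"dy":-0.2,"dz":0,"twist":0},{"dx":0,"dy":-0.2,"dz":0,"twist":0}]'; python3 m.py
```

```text
time: 10.78
eef_pos: [0.5932, -0.0063, 0.0366]
tcp_rot: [0.997, 0.08, 0.001, 0.002]
contact_force: [2.2, -7.5, -2.0]
opening: 0.002
finger_force: 3.1
t 10.775 mag x,y,z mm -5.638790224068463 -10.014371251780062 36.55592637671244 [ 2.2 -7.5 -2. ]
```

The gate is on its hard limit: motion stalled at 7.5 N. I'll back away, lift clear and check.

```bash
python3 -m pendant '[{"dx":0,"dy":0.6,"dz":0,"twist":0},{"dx":0,"dy":2,"dz":0,"twist":0},{"dx":0,"dy":3.5,"dz":-2,"twist":0},{"dx":0,"dy":6,"dz":-6,"twist":0},{"dx":0,"dy":11,"dz":-9,"twist":0},{"dx":0,"dy":16,"dz":-12,"twist":0},{"dx":0,"dy":21,"dz":-12,"twist":0},{"dx":0,"dy":21,"dz":-12,"twist":0}]'
python3 - <<'E'
from h import *
im=[]
R=np.array([-.158,.987])
for n,roi in(("scene",(245,160,320,240)),("top",(235,185,325,235))):
    c=ctrl.read_camera(n);x0,y0,x1,y1=roi
    im.append(cv2.resize(c["img"][y0:y1,x0:x1,::-1],(640,int(640*(y1-y0)/(x1-x0))) if n=="top" else (420,448),interpolation=2) )
    H=hsv(c);P=pts(c);m=(H[...,0]>115)&(H[...,0]<145)&(H[...,1]>60)&(H[...,2]>60)
    k=np.zeros_like(m);k[y0:y1,x0:x1]=m[y0:y1,x0:x1];q=P[k];q=q[(q[:,2]>.058)&(q[:,2]<.072)]
    r=cv2.minAreaRect(q[:,:2].astype(np.float32));print(n,r,np.percentile(q[:,:2]@R,[1,99]))
    h,s,v=[H[...,i].astype(int) for i in range(3)];k=np.zeros_like(m);rd=((h<8)|(h>172))&(s>120);k[y0:y1,x0:x1]=rd[y0:y1,x0:x1]
    if k.any():
        p=cast(c,np.argwhere(k)[:,::-1].mean(0),.055)[0];print("knob mag",p[:2]@R*1e3+94.3,p[:2]@[-.987,-.158]*1e3+574.5)
a=np.zeros((448,800,3),np.uint8);a[:,:420]=im[0];b=cv2.resize(im[1],(380,211));a[:211,420:]=b
cv2.imwrite("pics/fin.png",a);print(c["img"].shape)
E
```

```text
time: 11.78
eef_pos: [0.6264, -0.2163, 0.1589]
tcp_rot: [0.997, 0.077, 0.002, 0.001]
contact_force: [-0.3, 0.4, -0.1]
opening: 0.009
finger_force: 0.0
scene ((0.5746909379959106, 0.05833705887198448), (0.018830306828022003, 0.09910691529512405), 7.868114948272705) [-0.08158765  0.00988802]
knob mag 8.93016498547577 -36.15031085197609
top ((0.5735747814178467, 0.05779404938220978), (0.021238045766949654, 0.09009675681591034), 10.864829063415527) [-0.07747891  0.01027321]
knob mag 9.572791730294213 -35.478118031602776
(420, 560, 3)
```

View pics/fin.png

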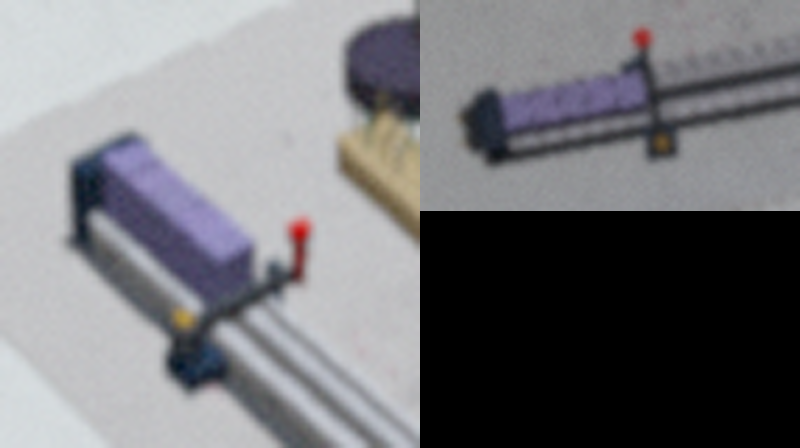

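The row is flush against the stop (composite left (105,155)). The bar lies straight across behind it and the knob is at (300,235), which measures 9, −36 mm against the expected 9, −32. The arm is clear, so I'm handing in.

```bash
python3 -c "
from plant import ctrl;print(ctrl.sign_off())"
```

```text
the job is handed in; nothing more can be done
None
```

The row of five was pushed home against the blue stop, the gate was swung shut to its hard limit behind it, and the job was handed in about 12 s into the run; the sign-off returned no verdict.

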